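# Lock the hallway turntable with the free cam clamp

### The arm

A 6-joint arm with a two-finger parallel gripper is mounted at the origin on the work surface. World frame = base frame: x ahead of the robot, y to its left, z up, the work surface at z = 0. Lengths are in m, angles in rad, forces in N, time in s.
With the tool pointing down it reaches from about 0.35 to 0.775 m from the base axis. Payload 7.3 kg.
Tool frame: the origin (TCP) lies midway between the tips of the shut fingers; the grasp point (between the pads) lies grasp_offset behind it (grasp_offset is the distance from the TCP to the grasp point, in m); z points along the fingers, y is the line along which they close (so a half turn about z gives the same grasp; the last joint's range is limited). The gripper opens to 92 mm and grips with 3 to 60 N. Pads are 19 mm wide; open, the fingers measure 130 mm over their backs; the gripper's body (75 mm by 190 mm) begins 47 mm behind the grasp point.
Start: joints at [-1.365, 0.342, 1.524, -0, 1.275, -0.146], TCP at [0.181, -0.493, 0.227] pointing down, gripper open.
Joint ranges: [-2.53, 2.53], [-0.77, 2.02], [0.04, 2.7], [-1, 4.14], [0.28, 2.66], [-3.11, 3.11]. Speed limits (rad/s): [2.57, 2.57, 3.14, 3.14, 3.14, 3.14].

### API

Orientations are given as [roll, pitch, yaw] about the fixed x, y, z axes, in that order (R = Rz(yaw) Ry(pitch) Rx(roll)).
In Python, from cell import * gives the robot as it stands.
- The arm moves only by the tool step_arm, never from a script. Its argument "plan" is a list of rows, each a list of 5 numbers: the closure, from -1 (fully open) to 1 (shut), then the shift along the tool's x, y, z in m, then the turn about the tool's z in rad. In form: [[hand, x, y, z, twist], ...]. A call has 1 to 20 rows; each row is the pose to reach, as a shift and turn from the pose commanded when the call began, along the tool's axes at that moment; what a row does not reach only later rows make up. A row lasts 1/8 s, in which the tool goes at most 62.5 mm and 10.7 degrees, less where a joint would pass 70% of its speed; a pose out of reach is approached as far as the arm can. A call with a gripper value outside its range is refused whole. The fingers move at their own pace and stop on an object; "grip_force" is the grip in N (left out, the last holds). Time passes only in rows, so rows that repeat a pose let the fingers close. It gives the time, the measured TCP pose, the force, the opening and the grip force at its end, in the units of the state.
- observe(): the state, without advancing time (a new reading comes with each control period).
- read_camera(name): name is "scene" or "top" or "wrist"; returns a dict with "img" (480x640x3 uint8, red, green, blue), "range_z" (480x640 float32, m along the optical axis (not along the pixel's ray), 0 where there is no reading), "fx", "fy", "cx", "cy" (pixels), "R" (3x3) and "t" (3): a world point X has camera coordinates R X + t; the wrist camera has in their place "T_tool_cam" (4x4, takes a point from camera to tool coordinates, whose origin is the TCP and whose axes are the flange's). Camera axes: x right, y down, z forward; pixel columns grow to the right and rows downward; lengths in m; the calibration is good to about 2 mm. A picture is of the moment at which its call begins: read the wrist's pose just before it.
- hand_in(): hands the job in; it is judged then, once.
The state is a dict: "time": time; "qpos": joint angles; "qvel": joint speeds; "joint_efforts": joint torques, N m; "tool_pos": TCP position; "tool_rot": TCP orientation; "contact_force": force on the tool from outside, world axes, zero at the start; "torque": the same for the moment, N m; "opening": finger opening in m; "grip_force": force on a finger pad.
Only numpy, scipy, OpenCV 4.12 (cv2) and the standard library are available. Lean on these libraries where they do the work, as an engineer would, in place of code of your own. Each camera call takes 0.05 s, during which the arm holds its last target. There are 200 camera calls.

### The job

Lock the turntable just as it stands, using whichever of its two cam clamps has nothing standing in the way of its lever: fold that lever over towards the turntable and down until it snaps past centre and stays clamped. Leave the other lever open, do not turn the turntable or shift anything on it, and neither force the lever nor bump the light bar above.

Things in the scene. Friction and masses are not known exactly. Their poses are not given: they have to be found in the camera images.
- station: Fixed round dark wood base, 330 mm across, 10 mm high, let into the shelf; the wooden turntable (280 mm across, top 30 mm above the shelf) turns in it. Origin: turntable centre at shelf height. z up, +x away from the robot's side, +y to the left. The two cam clamps stand just outside the turntable on its -x side, at y +95 mm (left) and -95 mm (right).
- lever_left (a joint): Angle (rad) of the left lever about its pivot, a level axis along station y. 0 = fully open (its start), leaning 25 degrees back from upright to station -x; grows as it folds over towards +x (upright at 0.43); 1.95 = stop, clamped, lying almost level over the turntable's edge. Its elevation above station +x is 2.0 minus this value. Centre at about 1.8.
- lever_right (a joint): The same for the right lever. Both: a spring holds the lever open and throws it back if let go before centre (about 1.8); past it, it snaps to its stop by itself and stays. The push needed, square to the lever at 95 mm from the pivot, grows from 2 N to 8 or 9 N (most near 1.1) and falls to nothing at centre. It must not be pressed with over 50 N.
- pivot_left (a point): Pivot of the left lever (fixed), 72 mm above the shelf, between two grey cheeks reaching 87 mm high and 47 mm wide over both. The lever is a bar 12 mm thick and 18 mm wide, steel near the pivot, with a yellow paddle 28 mm wide from 75 to 125 mm from the pivot.
- pivot_right (a point): Pivot of the right lever (fixed); clamp and lever are the same as on the left. Each clamp stands on a dark steel block 75 x 60 mm, 40 mm high.
- lever_left_end (a point): Free end of the left lever, on its middle line, 125 mm from the pivot.
- lever_right_end (a point): Free end of the right lever, on its middle line, 125 mm from the pivot.
- light_bar: Fixed aluminium light bar, 50 mm wide, 560 mm long along station y, underside 248 mm and top 268 mm above the shelf, a post at each end (272 mm from its middle). Origin: on the shelf under its middle, 75 mm from the pivots' line towards station +x. It hangs above a clamped lever, so the lever must be pushed down with the tool tilted, its upper end leaning back to the robot.
- key_cup: Loose tin key cup, 68 mm across, 95 mm tall, open, upright on the turntable in the path of one of the levers (that lever cannot be closed). Origin: centre of its underside.
- fob: Loose pink eraser-shaped fob, 70 x 30 x 14 mm, lying on the turntable under the path of the other lever, which clears it by about 25 mm when clamped. Origin: centre of its underside.
- skeleton_key: Loose bronze skeleton key, 125 mm long, 10 mm thick, lying on the far half of the turntable. Origin: on its shaft's underside.
- bell: Loose chrome hand bell, 52 mm across, 63 mm tall, standing on the far half of the turntable. Origin: centre of its underside.
- turntable_mark (a point): Brass inlay near the turntable's rim, 127 mm from its centre; shows how far it is turned. The turntable turns when pushed with a few newtons.
Mind the look-alikes: they are no part of the job. Of the things shaped like the key_cup, the aluminium one is meant.

How it is judged:
At the end, for the whole second after the job is handed in: The lever on the side away from the key cup is clamped (joint above 1.88) and at rest, the other lever is still open (below 0.7), the turntable is where it was (brass mark within 12 mm) and the key cup (upright), fob, skeleton key and bell are within 15 mm of where they stood (((y of key_cup in the frame of station above 0 m and value of joint lever_right above 1.88 rad and value of joint lever_left below 0.7 rad) or (y of key_cup in the frame of station below 0 m and value of joint lever_left above 1.88 rad and value of joint lever_right below 0.7 rad)) and distance of each of key_cup, fob, skeleton_key, bell from where it was at the start of the episode below 0.015 m and angle between key_cup's own z axis and vertical below 0.1 rad and distance of turntable_mark from where it was at the start of the episode below 0.012 m and velocity of joint each of lever_left, lever_right below 0.05 rad/s); the robot touches nothing.
It fails at once if the key cup is shifted by more than 20 mm (distance of key_cup from where it was at the start of the episode above 0.02 m).
It fails at once if the fob, the skeleton key or the bell is shifted by more than 20 mm (distance of any of fob, skeleton_key, bell from where it was at the start of the episode above 0.02 m).
It fails at once if the turntable is turned (mark moves more than 20 mm) (distance of turntable_mark from where it was at the start of the episode above 0.02 m).
It fails at once if the light bar is bumped with more than 10 N (contact force between anything else and light_bar above 10 N).
It fails at once if a lever is forced with more than 50 N (contact force between any of the arm, the fingers and lever_left above 50 N or contact force between any of the arm, the fingers and lever_right above 50 N).
It also fails if it takes over 35 s, if anything falls off the work surface, if the arm or the gripper's body presses on something with over 40 N, if the wrist force passes 120 N, or if a joint passes its speed limit or range.

## Working session

There is one attempt and no reset: what is moved stays moved. The work goes in short steps, Python scripts to look and compute and a tool call to move; the robot and the scene stay as the last step left them, time stands still between calls to the robot, and variables do not carry over. Pictures are saved under pics/ and viewed, at most 10 in all, crops included, and the job is handed in when it is done.

Besides the shell and the picture viewer there is one more tool, called after "Request:" as name(argument=value, ...) on one line, values as JSON. step_arm: Moves the arm, as the interface text tells. Its arguments: {"type":"object","properties":{"plan":{"type":"array","items":{"type":"array","items":{"type":"number"}}},"grip_force":{"type":"number"}},"required":["plan"]}

```bash
mkdir -p pics
python3 - <<'E'
from cell import *
import cv2,numpy as np
s=observe();print(s)
for n in("scene","top"):
    c=read_camera(n);np.savez(f"{n}.npz",**c);cv2.imwrite(f"pics/{n}.png",c["img"][:,:,::-1]);print(n,c["fx"],c["cx"],c["cy"],c["R"],c["t"])
E
```

```text
{'time': 0.0, 'qpos': array([-1.36500322e+00,  3.42702005e-01,  1.52500168e+00,  2.87552668e-05,
        1.27539757e+00, -1.45996774e-01]), 'qvel': array([-6.46199065e-04,  1.30356000e-03, -9.50409474e-04, -7.37352662e-04,
       -3.35191200e-04, -6.72715172e-05]), 'joint_efforts': array([ 1.15057514e-04, -4.31246710e+01, -2.44215059e+01,  7.18762306e-02,
        5.59891749e-02, -1.41873629e-04]), 'tool_pos': array([ 0.18085219, -0.49244175,  0.22606107]), 'tool_rot': array([-3.14010410e+00, -2.46674204e-04,  3.51781303e-01]), 'contact_force': array([ 0.07317823,  0.13608361, -0.01176946]), 'torque': array([ 0.02842181, -0.01313939, -0.00265325]), 'grip_force': 0.0, 'opening': 0.0917031929523837}
scene 561.2503311984599 317.45529394900996 236.19163273683037 [[-0.25421318  0.9671273  -0.00635898]
 [ 0.62376458  0.15892711 -0.76528421]
 [-0.73911664 -0.19851184 -0.64366112]] [ 0.24803982 -0.24720793  1.49710705]
top 614.6384289524044 319.92121798800775 239.30182983309533 [[ 0.00376327 -0.99987871 -0.01511294]
 [-0.99865508 -0.00297631 -0.05176072]
 [ 0.05170946  0.01528741 -0.99854516]] [-0.08156219  0.61827199  1.26359931]
```

View pics/scene.png

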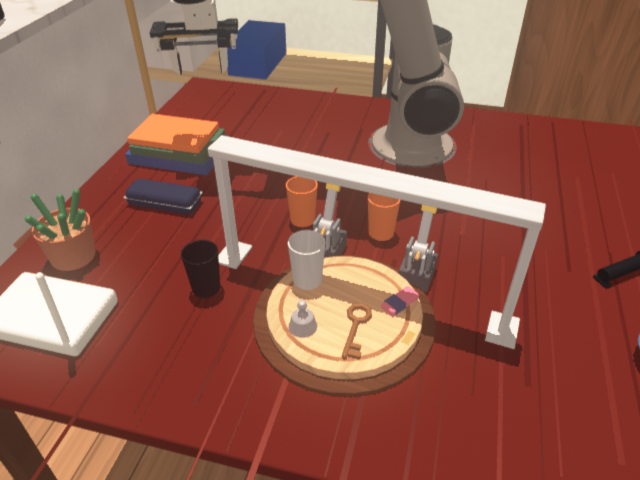

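View pics/top.png

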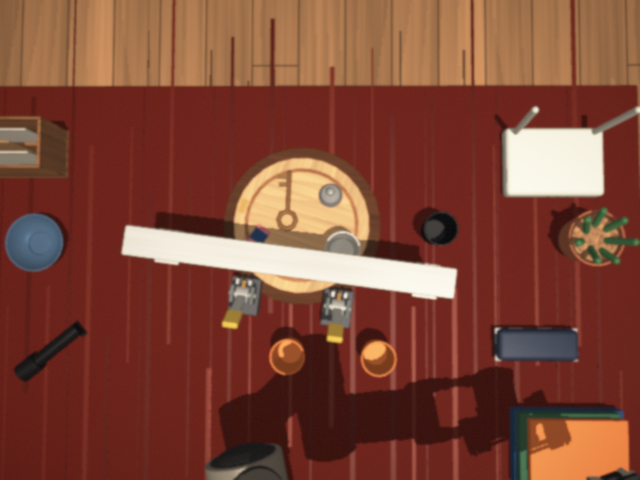

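The scene shows a silver cup at scene (307,262) / top (342,242), so on the right (-y) side. The fob is at top (260,235), on the left. The free lever is therefore the left one, with its yellow paddle at top (232,318) / scene (428,215). The right lever's paddle is at top (336,332).

Cup look-alikes are orange at top (287,356) and (378,358), and black at top (438,228). The silver one on the turntable matches the description. Next I measure.

```bash
cat > h.py <<'E'
import numpy as np,cv2
def load(n): return dict(np.load(f"{n}.npz"))
def cloud(c):
    v,u=np.mgrid[:480,:640];z=c["range_z"]
    P=np.stack([(u-c["cx"])/c["fx"]*z,(v-c["cy"])/c["fy"]*z,z],-1)
    return (P-c["t"])@c["R"]
def ray(c,u,v,h):
    d=np.array([(u-c["cx"])/c["fx"],(v-c["cy"])/c["fy"],1])@c["R"];o=-c["R"].T@c["t"]
    return o+d*(h-o[2])/d[2]
def rep(c,m,P,mn=20):
    n,l,st,ce=cv2.connectedComponentsWithStats(m.astype(np.uint8))
    for i in range(1,n):
        if st[i,4]>=mn:
            q=P[(l==i)&(c["range_z"]>0)]
            if len(q): print("  px",ce[i].round(1),st[i,4],"med",np.median(q,0).round(4),"lo",np.percentile(q,3,0).round(4),"hi",np.percentile(q,97,0).round(4))
E
python3 - <<'E'
from h import *
for n in("top","scene"):
    c=load(n);P=cloud(c);hsv=cv2.cvtColor(c["img"],cv2.COLOR_RGB2HSV);H,S,V=cv2.split(hsv)
    print(n,"yellow");rep(c,(H>20)&(H<32)&(S>150)&(V>100),P)
    print(" orange cups");rep(c,(H>5)&(H<16)&(S>170)&(V>150)&(P[...,2]>.03),P,100)
    bar=(P[...,2]>.255)&(P[...,2]<.28)&(S<60)&(V>120)&(P[...,0]>.3)
    q=P[bar];xy=q[:,:2].astype(np.float32);r=cv2.minAreaRect(xy);print(" bar",r,np.median(q[:,2]))
    pale=(H>8)&(H<28)&(S>60)&(V>90)&(P[...,2]>.02)&(P[...,2]<.04)&(P[...,0]>.4)
    n2,l,st,ce=cv2.connectedComponentsWithStats(pale.astype(np.uint8));i=1+st[1:,4].argmax()
    q=P[pale];
    q=P[l==i];print(" table",len(q),np.median(q[:,2]),cv2.minEnclosingCircle(q[:,:2].astype(np.float32)))
    g=(S<60)&(V>60)&(P[...,2]>.06)&(P[...,2]<.1)&(P[...,0]>.35)&(P[...,0]<.7)&(abs(P[...,1])<.3)
    print(" grey");rep(c,g,P,15)
c=load("top");s=load("scene")
cv2.imwrite("pics/c.png",np.hstack([cv2.resize(c["img"][220:360,200:380],None,fx=2.2,fy=2.9),cv2.resize(s["img"][150:310,280:460],None,fx=2.2,fy=406/160)])[:,:,::-1])
E
```

```text
top yellow
  px [231.8 318.7] 206 med [0.4655 0.0774 0.1764] lo [0.4535 0.0668 0.1503] hi [0.4765 0.0888 0.1901]
  px [334.8 332.9] 206 med [ 0.4411 -0.1097  0.1768] lo [ 0.4293 -0.1204  0.151 ] hi [ 0.4532 -0.0989  0.1892]
 orange cups
  px [280.3 353.4] 195 med [0.3971 0.0038 0.0924] lo [ 0.356  -0.0442  0.0489] hi [0.419  0.0151 0.0997]
  px [377.1 360.4] 228 med [ 0.3759 -0.191   0.0938] lo [ 0.352  -0.2251  0.0542] hi [ 0.4163 -0.161   0.0996]
  px [585.5 450.8] 4334 med [ 0.2048 -0.5989  0.073 ] lo [ 0.1557 -0.6732  0.0685] hi [ 0.2621 -0.5019  0.0774]
  px [540.3 431.8] 120 med [ 0.2411 -0.5113  0.0728] lo [ 0.2256 -0.5211  0.0682] hi [ 0.2603 -0.4997  0.0776]
 bar ((0.5685101747512817, -0.02983918786048889), (0.5594110488891602, 0.05002674087882042), 82.6358871459961) 0.26838361374319253
 table 8545 0.030980451958991455 ((0.6487667560577393, -0.04011170193552971), 0.1397579163312912)
 grey
  px [329.8 199.5] 45 med [ 0.6967 -0.1001  0.0624] lo [ 0.6912 -0.1116  0.0603] hi [ 0.6995 -0.0867  0.066 ]
  px [343.3 241.7] 126 med [ 0.6139 -0.1291  0.0817] lo [ 0.5879 -0.151   0.060
[... 881 characters left out ...]
, -0.039040859788656235), 0.14615954458713531)
 grey
  px [326.9 225.6] 455 med [ 0.4897 -0.1048  0.0821] lo [ 0.4716 -0.1324  0.063 ] hi [ 0.5125 -0.0867  0.0966]
  px [230.4 226.8] 162 med [ 0.5428 -0.2898  0.0807] lo [ 0.5256 -0.2989  0.0618] hi [ 0.5477 -0.2867  0.0986]
  px [419.8 249.5] 506 med [0.5162 0.0788 0.0828] lo [0.4967 0.0548 0.0632] hi [0.5373 0.1001 0.0968]
  px [306.3 247.4] 253 med [ 0.5694 -0.1281  0.0894] lo [ 0.5651 -0.1464  0.0748] hi [ 0.5834 -0.1045  0.0994]
  px [306.6 269.3] 458 med [ 0.622  -0.1118  0.0806] lo [ 0.6026 -0.1426  0.0612] hi [ 0.627  -0.0906  0.0987]
  px [510.3 303.4] 170 med [0.6154 0.2406 0.0804] lo [0.6115 0.2339 0.0624] hi [0.618  0.2483 0.0983]
```

View pics/c.png

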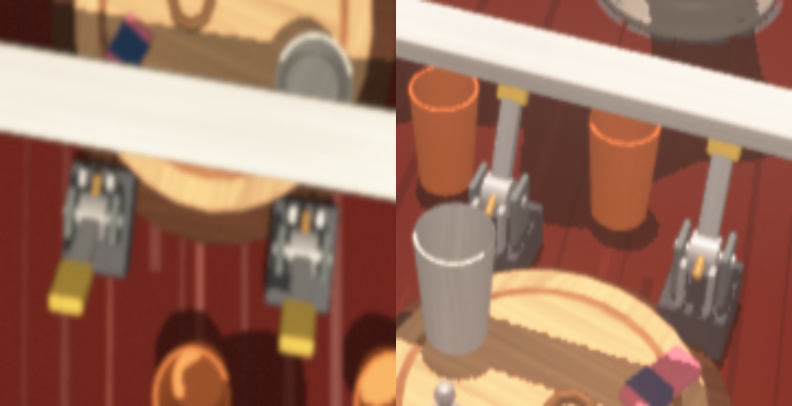

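The crop confirms that the silver cup blocks the right lever. The left lever has only the flat fob under it, so left is the target. Moves can't command tilt directly, so I'll test in free space whether the arm tilts at its reach limit.

Request:
step_arm(plan=[[1,0,0,-0.06,0],[1,0,0,-0.12,0],[1,0,0,-0.18,0],[1,0,0,-0.24,0],[1,0,0,-0.3,0],[1,0,0,-0.36,0],[1,0,0,-0.42,0],[1,0,0,-0.48,0],[1,0,0,-0.54,0],[1,0,0,-0.6,0],[1,0,0,-0.6,0]])

```text
time: 1.48
tool_pos: [0.1504, -0.4085, 0.6837]
tool_rot: [3.122, -0.002, 0.352]
contact_force: [-0.4, -0.1, -0.4]
opening: 0.0005
grip_force: 0.0
```

```bash
python3 -c "
from cell import *
s=observe();print(s['time'],s['qpos'].round(3),s['tool_pos'],s['tool_rot'])
import cell;print([n for n in dir(cell) if not n.startswith('__')])"
```

```text
1.475 [-1.398  0.429  0.036  0.011  2.658 -0.169] [ 0.15044529 -0.40853292  0.6836604 ] [ 3.12211877e+00 -1.72932031e-03  3.51946009e-01]
['IKError', 'grasp_offset', 'hand_in', 'observe', 'read_camera']
```

Request:
step_arm(plan=[[1,0,0,0.05,0],[1,0,0,0.1,0],[1,0,0,0.1,0]])

```text
time: 1.85
tool_pos: [0.1514, -0.411, 0.5805]
tool_rot: [3.126, -0.002, 0.352]
contact_force: [0.4, 0.6, 1.1]
opening: 0.0003
grip_force: 0.0
```

```bash
python3 -c "
from cell import *
s=observe();print(s['time'],s['qpos'].round(3),s['tool_pos'],s['tool_rot'],grasp_offset)"
```

```text
1.85 [-1.397  0.173  0.795  0.006  2.159 -0.175] [ 0.15138468 -0.41099411  0.58051848] [ 3.12584054e+00 -2.39089215e-03  3.51827275e-01] 0.0188
```

Each call restarts from the achieved pose, so the tilt persists and I can build it up at joint 5's limit. First I move above the station side, along its x azimuth.

Request:
step_arm(plan=[[1,0.05,-0.01,0,0.05],[1,0.1,-0.03,0,0.1],[1,0.15,-0.06,0,0.15],[1,0.2,-0.1,0,0.2],[1,0.24,-0.14,0,0.25],[1,0.28,-0.18,0,0.3],[1,0.32,-0.22,0,0.36],[1,0.36,-0.26,0,0.42],[1,0.4,-0.3,0,0.48],[1,0.41,-0.31,0,0.48],[1,0.41,-0.31,0,0.48]])

```text
time: 3.22
tool_pos: [0.4298, 0.0213, 0.5777]
tool_rot: [3.127, -0.009, -0.126]
contact_force: [-1.1, 0.3, -0.1]
opening: 0.0007
grip_force: 0.0
```

```bash
cat > fk.py <<'E'
import numpy as np
from scipy.optimize import least_squares
D=[([-1.365,.3427,1.525,1.2754],[.1809,-.4924,.2261]),([-1.398,.429,.036,2.658],[.1504,-.4085,.6837]),([-1.397,.173,.795,2.159],[.1514,-.4110,.5805])]
from cell import observe
s=observe();q=s['qpos'];D.append((list(q[[0,1,2,4]]),list(s['tool_pos'])))
print(s['time'],q.round(3),s['tool_pos'].round(4),s['tool_rot'].round(4))
def fk(p,j):
    L1,L2,a,r0,h,Lt=p;b=j[1]+j[2];c=b+j[3]
    return np.array([r0+L1*np.sin(j[1])+L2*np.sin(b)+a*np.cos(b)+Lt*np.sin(c),h+L1*np.cos(j[1])+L2*np.cos(b)-a*np.sin(b)+Lt*np.cos(c)])
def ip(j,t): e=np.array([np.cos(j[0]),np.sin(j[0])]); return np.array([e@t[:2],t[2]])
f=lambda p:np.concatenate([fk(p,j)-ip(j,t) for j,t in D]+[0.03*(np.array(p)-[.35,.35,0,0,.3,.25])])
p=least_squares(f,[.35,.35,0,0,.3,.25]).x
E
python3 - <<'E'
from fk import *
print(p.round(3),f(p)[:8].round(4))
for j2,j3 in((.3,.18),(.18,.3),(.05,.43),(-.1,.3),(-.1,.5),(-.1,.25),(-.3,.5)): print(j2,j3,fk(p,[0,j2,j3,2.66]),np.pi-j2-j3-2.66)
E
```

```text
3.225 [-0.118  0.16   0.819 -0.017  2.154  1.569] [0.4298 0.0213 0.5777] [ 3.1272 -0.0085 -0.1259]
[0.502 0.379 0.046 0.001 0.23  0.321] [-0.0002  0.0003 -0.0005  0.0001  0.0003 -0.0002  0.0005 -0.0001]
0.3 0.18 [0.36656999 0.70356527] 0.0015926535897929917
0.18 0.3 [0.30810542 0.71787253] 0.0015926535897929917
0.05 0.43 [0.24333732 0.72535387] 0.0015926535897929917
-0.1 0.3 [0.16141313 0.78364092] 0.28159265358979324
-0.1 0.5 [0.16794972 0.74082264] 0.08159265358979306
-0.1 0.25 [0.15845252 0.79407453] 0.33159265358979306
-0.3 0.5 [0.06320141 0.76373242] 0.2815926535897928
```

Request:
step_arm(plan=[[1,-0.04,0,-0.04,0],[1,-0.08,0,-0.08,0],[1,-0.12,0,-0.12,0],[1,-0.16,0,-0.16,0],[1,-0.2,0,-0.2,0],[1,-0.24,0,-0.24,0],[1,-0.28,0,-0.28,0],[1,-0.3,0,-0.3,0]])

```text
time: 4.22
tool_pos: [0.1671, 0.0605, 0.7327]
tool_rot: [3.126, -0.048, -0.13]
contact_force: [-0.1, -0.7, 0.4]
opening: 0.0006
grip_force: 0.0
```

```bash
cat > st.py <<'E'
from cell import observe
import numpy as np
from scipy.spatial.transform import Rotation as R
s=observe();M=R.from_euler('xyz',s['tool_rot']).as_matrix();z=M[:,2];y=M[:,1]
ex=np.array([.9917,-.1285,0]);ey=np.array([.1285,.9917,0]);piv=np.array([.5066,.0735,0])
d=s['tool_pos']-piv
print(round(s['time'],2),s['qpos'].round(3),'pos',s['tool_pos'].round(4),'st',(ex@d).round(4),(ey@d).round(4),'lean_x',np.arcsin(ex@z).round(4),'lean_y',np.arcsin(ey@z).round(4),'yawerr y.ex',(y@ex).round(4),'F',s['contact_force'].round(1))
E
python3 st.py
```

```text
4.22 [-0.061 -0.108  0.545 -0.04   2.657  1.605] pos [0.1671 0.0605 0.7327] st -0.335 -0.0565 lean_x 0.0484 lean_y -0.0153 yawerr y.ex -0.0021 F [-0.1 -0.7  0.4]
```

Request:
step_arm(plan=[[1,0.1,0,-0.5,0],[1,0.1,0,-0.5,0],[1,0.1,0,-0.5,0]])

```text
time: 4.6
tool_pos: [0.2049, 0.0595, 0.7426]
tool_rot: [3.127, -0.082, -0.128]
contact_force: [0.3, 0.3, 0.4]
opening: 0.0002
grip_force: 0.0
```

```bash
python3 st.py
```

```text
4.6 [-0.051 -0.031  0.436 -0.045  2.657  1.608] pos [0.2049 0.0595 0.7426] st -0.2974 -0.0527 lean_x 0.0816 lean_y -0.0145 yawerr y.ex 0.0 F [0.3 0.3 0.4]
```

Request:
step_arm(plan=[[1,-0.15,0,-0.5,0],[1,-0.15,0,-0.5,0],[1,-0.15,0,-0.5,0],[1,-0.15,0,-0.5,0]])

```text
time: 5.1
tool_pos: [0.1469, 0.0771, 0.7472]
tool_rot: [3.129, -0.122, -0.126]
contact_force: [0.4, 0.3, -0.1]
opening: 0.0001
grip_force: 0.0
```

```bash
python3 st.py
```

```text
5.1 [ 0.084 -0.126  0.492 -0.081  2.657  1.708] pos [0.1469 0.0771 0.7472] st -0.3572 -0.0427 lean_x 0.1223 lean_y -0.012 yawerr y.ex 0.0012 F [ 0.4  0.3 -0.1]
```

Request:
step_arm(plan=[[1,0.05,-0.05,-0.5,0],[1,0.05,-0.05,-0.5,0],[1,0.05,-0.05,-0.5,0],[1,0.05,-0.05,-0.5,0]])

```text
time: 5.6
tool_pos: [0.1646, 0.1009, 0.7571]
tool_rot: [3.137, -0.157, -0.126]
contact_force: [-0.1, -0.0, -0.8]
opening: 0.0008
grip_force: 0.0
```

```bash
python3 st.py
```

```text
5.6 [ 0.252 -0.06   0.396 -0.133  2.657  1.826] pos [0.1646 0.1009 0.7571] st -0.3427 -0.0168 lean_x 0.1573 lean_y -0.004 yawerr y.ex 0.0025 F [-0.1 -0.  -0.8]
```

Request:
step_arm(plan=[[1,-0.05,0,-0.5,0],[1,-0.05,0,-0.5,0],[1,-0.05,0,-0.5,0],[1,-0.05,0,-0.5,0]])

```text
time: 6.1
tool_pos: [0.1322, 0.1084, 0.7626]
tool_rot: [-3.135, -0.194, -0.126]
contact_force: [-0.2, 0.1, 0.4]
opening: 0.0004
grip_force: 0.0
```

```bash
python3 st.py
```

```text
6.1 [ 0.408 -0.095  0.401 -0.2    2.657  1.919] pos [0.1322 0.1084 0.7626] st -0.3758 -0.0135 lean_x 0.1936 lean_y 0.0069 yawerr y.ex 0.0038 F [-0.2  0.1  0.4]
```

Request:
step_arm(plan=[[1,0.05,0.06,-0.5,0],[1,0.05,0.06,-0.5,0],[1,0.05,0.06,-0.5,0],[1,0.05,0.06,-0.5,0]])

```text
time: 6.6
tool_pos: [0.1334, 0.0905, 0.7711]
tool_rot: [-3.13, -0.232, -0.127]
contact_force: [0.2, -0.2, -0.8]
opening: 0.001
grip_force: 0.0
```

Request:
step_arm(plan=[[1,-0.03,0.06,-0.5,0],[1,-0.03,0.06,-0.5,0],[1,-0.03,0.06,-0.5,0],[1,-0.03,0.06,-0.5,0]])

```text
time: 7.1
tool_pos: [0.0984, 0.085, 0.7752]
tool_rot: [-3.124, -0.27, -0.127]
contact_force: [-0.1, -0.2, -0.5]
opening: 0.0005
grip_force: 0.0
```

```bash
python3 st.py
```

```text
7.1 [ 0.428 -0.162  0.391 -0.273  2.657  1.865] pos [0.0984 0.085  0.7752] st -0.4063 -0.0411 lean_x 0.2704 lean_y 0.0184 yawerr y.ex 0.0068 F [-0.1 -0.2 -0.5]
```

Request:
step_arm(plan=[[1,0.1,0.05,-0.5,0],[1,0.1,0.05,-0.5,0],[1,0.1,0.05,-0.5,0],[1,0.1,0.05,-0.5,0]])

```text
time: 7.6
tool_pos: [0.1077, 0.0808, 0.7853]
tool_rot: [-3.122, -0.31, -0.129]
contact_force: [0.5, 0.2, -0.2]
opening: 0.0003
grip_force: 0.0
```

Request:
step_arm(plan=[[1,0.1,0.03,-0.5,0],[1,0.1,0.03,-0.5,0],[1,0.1,0.03,-0.5,0],[1,0.1,0.03,-0.5,0]])

```text
time: 8.1
tool_pos: [0.1062, 0.0796, 0.7947]
tool_rot: [-3.117, -0.35, -0.129]
contact_force: [1.6, -0.4, -0.0]
opening: 0.0005
grip_force: 0.0
```

```bash
python3 st.py
```

```text
8.1 [ 0.511 -0.126  0.277 -0.409  2.657  1.812] pos [0.1062 0.0796 0.7947] st -0.3979 -0.0454 lean_x 0.3502 lean_y 0.0245 yawerr y.ex 0.0083 F [ 1.6 -0.4 -0. ]
```

Request:
step_arm(plan=[[1,0.08,0.03,-0.5,0],[1,0.08,0.03,-0.5,0],[1,0.08,0.03,-0.5,0],[1,0.08,0.03,-0.5,0]])

```text
time: 8.6
tool_pos: [0.093, 0.0717, 0.8029]
tool_rot: [-3.11, -0.392, -0.13]
contact_force: [-0.6, 0.2, 0.1]
opening: 0.0006
grip_force: 0.0
```

Request:
step_arm(plan=[[1,0.05,0.03,-0.5,0],[1,0.05,0.03,-0.5,0],[1,0.05,0.03,-0.5,0],[1,0.05,0.03,-0.5,0]])

```text
time: 9.1
tool_pos: [0.0812, 0.0568, 0.8117]
tool_rot: [-3.099, -0.434, -0.131]
contact_force: [0.7, -0.2, 0.2]
opening: 0.0005
grip_force: 0.0
```

```bash
python3 st.py
```

```text
9.1 [ 1.041 -0.108  0.198 -0.918  2.657  1.833] pos [0.0812 0.0568 0.8117] st -0.4198 -0.0713 lean_x 0.4333 lean_y 0.0422 yawerr y.ex 0.016 F [ 0.7 -0.2  0.2]
```

```bash
cat >> st.py <<'E'
def rows(W): # world pts -> tool shifts
    for w in W: print((M.T@(np.array(w)-s['tool_pos'])).round(3))
def st(x,y,z): return piv+x*ex+y*ey+np.array([0,0,z])
E
python3 - <<'E'
from st import *
import cell
c=cell.read_camera("wrist");print(c["T_tool_cam"].round(3))
W=[(.25,.065,.80),st(-.13,.0,.30),st(-.09,0,.16)];print(W);rows(W)
E
```

```text
9.1 [ 1.041 -0.108  0.198 -0.918  2.657  1.833] pos [0.0812 0.0568 0.8117] st -0.4198 -0.0713 lean_x 0.4333 lean_y 0.0422 yawerr y.ex 0.016 F [ 0.7 -0.2  0.2]
[[ 0.001 -0.952 -0.307  0.082]
 [ 1.     0.     0.     0.   ]
 [-0.    -0.307  0.952 -0.158]
 [ 0.     0.     0.     1.   ]]
[(0.25, 0.065, 0.8), array([0.377679, 0.090205, 0.3     ]), array([0.417347, 0.085065, 0.16    ])]
[ 0.146 -0.027  0.082]
[ 0.048 -0.047  0.589]
[ 0.025 -0.04   0.732]
```

The wrist camera sits on the tool's +x side, facing the bar, so I'll half-turn the tool while moving out to put it on the robot side.

Request:
step_arm(plan=[[1,0.05,-0.01,0.03,-0.1],[1,0.1,-0.02,0.06,-0.28],[1,0.146,-0.027,0.09,-0.46],[1,0.14,-0.03,0.13,-0.64],[1,0.13,-0.03,0.17,-0.82],[1,0.12,-0.03,0.21,-1.0],[1,0.115,-0.035,0.25,-1.18],[1,0.11,-0.035,0.29,-1.36],[1,0.1,-0.035,0.33,-1.54],[1,0.09,-0.04,0.37,-1.72],[1,0.085,-0.04,0.41,-1.9],[1,0.08,-0.04,0.45,-2.08],[1,0.07,-0.045,0.49,-2.26],[1,0.06,-0.045,0.53,-2.44],[1,0.055,-0.047,0.56,-2.62],[1,0.048,-0.047,0.589,-2.8],[1,0.048,-0.047,0.589,-2.98],[1,0.048,-0.047,0.589,-3.142],[1,0.048,-0.047,0.589,-3.142]])

```text
time: 11.52
tool_pos: [0.378, 0.0896, 0.299]
tool_rot: [3.056, 0.426, 2.907]
contact_force: [0.4, -0.0, -0.6]
opening: 0.0006
grip_force: 0.0
```

Run:
```python
from st import *
rows([st(-.09,0,.16),st(-.08,0,.135)])
```

```text
11.53 [ 0.069 -0.218  2.013 -0.052  0.916 -1.263] pos [0.378  0.0896 0.299 ] st -0.1296 -0.0005 lean_x 0.4317 lean_y 0.0418 yawerr y.ex 0.0701 F [ 0.4 -0.  -0.6]
[ 0.022 -0.008  0.143]
[ 0.023 -0.009  0.17 ]
```

Request:
step_arm(plan=[[1,0.005,-0.002,0.05,-0.03],[1,0.015,-0.005,0.1,-0.07],[1,0.02,-0.007,0.14,-0.07],[1,0.021,-0.008,0.16,-0.07],[1,0.021,-0.008,0.16,-0.07]])

```text
time: 12.15
tool_pos: [0.4247, 0.084, 0.1437]
tool_rot: [3.086, 0.428, 2.977]
contact_force: [-0.7, 0.2, -0.1]
opening: 0.0006
grip_force: 0.0
```

Run:
```python
from st import *
import cell,cv2
lean=np.arcsin(ex@z);d=np.array([np.sin(lean),-np.cos(lean)]);t=np.array([np.cos(lean),np.sin(lean)])
for e in np.linspace(2.0,.1,20):
    r=.085-.025*(2-e)/1.8;u=np.array([np.cos(e),np.sin(e)]);n=np.array([-u[1],u[0]])
    C=np.array([0,.072])+r*u+.006*n; k=-.0095 if np.sin(e)>d[0] else .0095
    T=C+k*t; w=st(T[0],0,T[1])
    print(round(2-e,2),T.round(3),(M.T@(w-s['tool_pos'])).round(3))
cv2.imwrite("pics/w.png",cell.read_camera("wrist")["img"][:,:,::-1]);cv2.imwrite("pics/s2.png",cell.read_camera("scene")["img"][130:370,200:520,::-1])
```

```text
12.15 [ 0.04   0.1    2.226 -0.079  0.387 -1.311] pos [0.4247 0.084  0.1437] st -0.0826 -0.0001 lean_x 0.429 lean_y 0.0407 yawerr y.ex 0.0126 F [-0.7  0.2 -0.1]
0.0 [-0.049  0.143] [-0.03   0.     0.015]
0.1 [-0.041  0.145] [-0.038  0.001  0.016]
0.2 [-0.033  0.147] [-0.046  0.001  0.018]
0.3 [-0.025  0.147] [-0.054  0.001  0.021]
0.4 [-0.017  0.147] [-0.061  0.001  0.024]
0.5 [-0.009  0.146] [-0.068  0.001  0.028]
0.6 [-0.002  0.145] [-0.074  0.001  0.033]
0.7 [0.006 0.142] [-0.08   0.001  0.038]
0.8 [0.013 0.139] [-0.085  0.001  0.044]
0.9 [0.019 0.135] [-0.089  0.001  0.05 ]
1.0 [0.025 0.131] [-0.092  0.001  0.056]
1.1 [0.03  0.126] [-0.095  0.001  0.063]
1.2 [0.035 0.121] [-0.097  0.     0.069]
1.3 [0.039 0.116] [-0.099  0.     0.076]
1.4 [0.042 0.11 ] [-0.099 -0.     0.082]
1.5 [0.045 0.104] [-0.099 -0.     0.089]
1.6 [0.064 0.106] [-0.118  0.     0.095]
1.7 [0.066 0.1  ] [-0.116 -0.     0.101]
1.8 [0.066 0.094] [-0.115 -0.001  0.107]
1.9 [0.066 0.088] [-0.112 -0.001  0.113]
```

View pics/w.png

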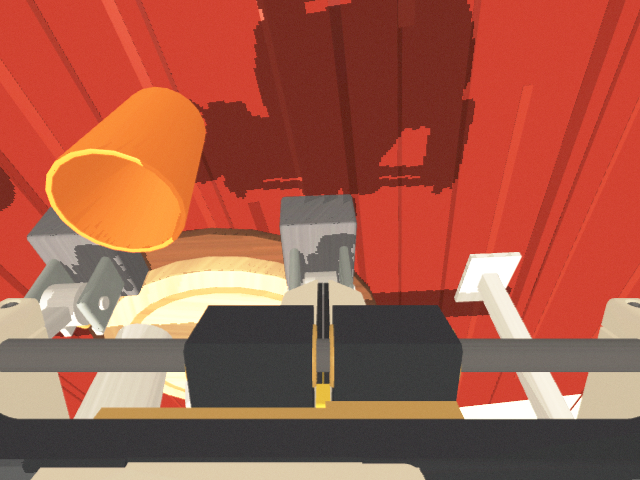

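View pics/s2.png

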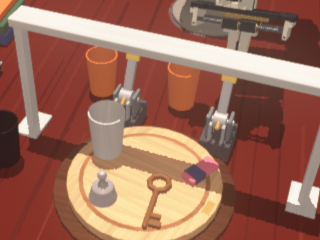

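The wrist view shows the shut fingers (322,360) in line with the left lever and paddle (322,395), clear of the orange cup (130,170). Now pushing.

Request:
step_arm(plan=[[1,-0.015,0,0.01,0],[1,-0.03,0,0.015,0],[1,-0.038,0.001,0.016,0],[1,-0.046,0.001,0.018,0],[1,-0.054,0.001,0.021,0],[1,-0.061,0.001,0.024,0],[1,-0.068,0.001,0.028,0],[1,-0.074,0.001,0.033,0],[1,-0.08,0.001,0.038,0],[1,-0.085,0.001,0.044,0]])

```text
time: 13.5
tool_pos: [0.5221, 0.0736, 0.1427]
tool_rot: [3.085, 0.436, 2.981]
contact_force: [-6.3, -0.5, 9.9]
opening: 0.0008
grip_force: 4.7
```

Run:
```python
from st import *
import cell,cv2
cv2.imwrite("pics/s3.png",cell.read_camera("scene")["img"][130:370,200:520,::-1])
```

```text
13.5 [ 0.003  0.257  2.021 -0.031  0.425 -1.395] pos [0.5221 0.0736 0.1427] st 0.0154 0.0021 lean_x 0.4372 lean_y 0.0429 yawerr y.ex 0.0076 F [-6.3 -0.5  9.9]
```

View pics/s3.png

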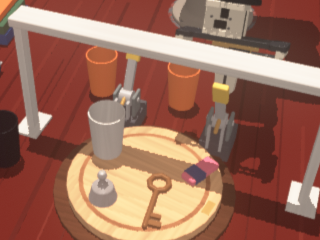

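The lever (crop 220,95) is folding at about 12 N, as expected. Continuing.

Request:
step_arm(plan=[[1,-0.004,-0.001,0.006,0],[1,-0.007,-0.001,0.012,0],[1,-0.01,-0.001,0.019,0],[1,-0.012,-0.001,0.025,0],[1,-0.014,-0.002,0.032,0],[1,-0.014,-0.002,0.038,0],[1,-0.015,-0.002,0.045,0]])

```text
time: 14.42
tool_pos: [0.5572, 0.0687, 0.1101]
tool_rot: [3.084, 0.443, 2.981]
contact_force: [1.0, -0.9, 9.2]
opening: 0.0003
grip_force: 3.7
```

```bash
python3 st.py
```

```text
14.43 [-0.009  0.365  1.981 -0.024  0.349 -1.411] pos [0.5572 0.0687 0.1101] st 0.0508 0.0017 lean_x 0.4444 lean_y 0.0435 yawerr y.ex 0.0074 F [ 1.  -0.9  9.2]
```

Request:
step_arm(plan=[[1,-0.003,0,0.005,0],[1,-0.006,0,0.01,0],[1,-0.008,0,0.014,0],[1,-0.008,0,0.017,0]])

```text
time: 14.92
tool_pos: [0.5676, 0.0675, 0.0946]
tool_rot: [3.086, 0.433, 2.981]
contact_force: [-1.4, 0.3, 0.5]
opening: 0.0007
grip_force: 0.6
```

```bash
python3 st.py
```

```text
14.93 [-0.012  0.408  1.962 -0.021  0.335 -1.416] pos [0.5676 0.0675 0.0946] st 0.0613 0.0019 lean_x 0.4343 lean_y 0.0425 yawerr y.ex 0.008 F [-1.4  0.3  0.5]
```

The force dropped to zero, so it likely snapped. I back off along the tool axis and check.

Request:
step_arm(plan=[[1,0.005,0,-0.02,0],[1,0.015,0,-0.05,0],[1,0.03,0,-0.09,0],[1,0.05,0,-0.13,0],[1,0.07,0,-0.17,0],[1,0.07,0,-0.17,0],[1,0.07,0,-0.17,0]])

```text
time: 15.8
tool_pos: [0.4334, 0.0797, 0.2196]
tool_rot: [3.086, 0.434, 2.981]
contact_force: [0.3, -0.6, 0.6]
opening: 0.0005
grip_force: 0.0
```

Run:
```python
from st import *
import cell,cv2
from h import *
np.savez("s4.npz",**cell.read_camera("scene"));c=load("s4");c0=load("scene")
P=cloud(c);H,S,V=cv2.split(cv2.cvtColor(c["img"],cv2.COLOR_RGB2HSV))
m=(H>18)&(H<33)&(S>130)&(V>80)&(P[...,2]>.065)&(P[...,2]<.25)
rep(c,m,P,10)
q=P[m];q=q[(q[:,1]>0)&(q[:,0]>.5)];
if len(q):print("paddle st x",np.percentile((q-piv)@ex,[3,50,97]),"z",np.percentile(q[:,2],[3,50,97]))
cv2.imwrite("pics/s4.png",c["img"][130:370,200:520,::-1].repeat(2,0).repeat(2,1))
```

```text
15.8 [ 0.024 -0.022  2.088 -0.037  0.639 -1.375] pos [0.4334 0.0797 0.2196] st -0.0734 -0.0033 lean_x 0.4351 lean_y 0.0426 yawerr y.ex 0.008 F [ 0.3 -0.6  0.6]
  px [332.6 186.6] 56 med [ 0.4534 -0.1058  0.1498] lo [ 0.4489 -0.1184  0.1458] hi [ 0.4572 -0.0945  0.1551]
  px [407.2 275.5] 251 med [0.6128 0.0648 0.1009] lo [0.5857 0.0517 0.095 ] hi [0.6285 0.0785 0.105 ]
paddle st x [0.07934431 0.10671948 0.1219325 ] z [0.09495021 0.10085332 0.10504511]
```

View pics/s4.png

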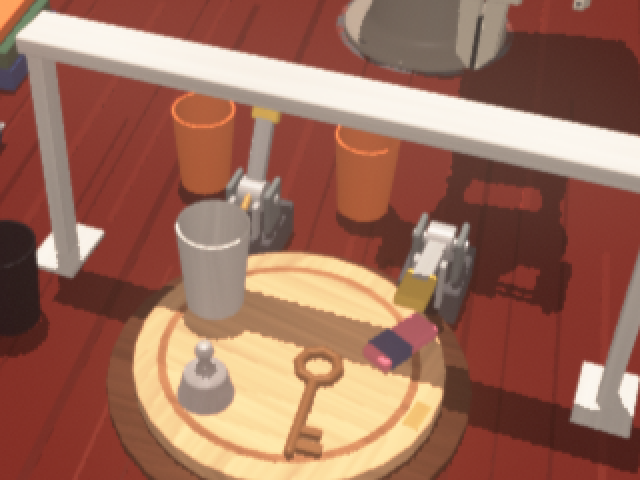

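The picture shows the left lever folded (415,285), the right lever open (262,130) and everything else in place. The paddle at z≈0.10 gives elevation ≈0.2, which is just at centre and not yet at the stop. I re-measure before pushing further.

```bash
cat > lev.py <<'E'
from st import *
import cell,cv2
from h import *
np.savez("s5.npz",**cell.read_camera("scene"));c=load("s5");P=cloud(c);H,S,V=cv2.split(cv2.cvtColor(c["img"],cv2.COLOR_RGB2HSV))
m=(H>18)&(H<33)&(S>130)&(V>80)&(P[...,2]>.065)&(P[...,2]<.25)
q=P[m];q=q[(q[:,1]>0)&(q[:,0]>.5)];X=(q-piv)@ex
print("elev from heights",np.median(np.arctan2(q[:,2]-.078,X)),"slope",np.polyfit(X,q[:,2],1),"z",np.percentile(q[:,2],[3,50,97]))
E
python3 lev.py
python3 - <<'E'
from st import *
rows([st(.045,0,.14),st(.056,0,.11),st(.059,0,.098),st(.0615,0,.0925),st(.0615,0,.0895),st(.0615,0,.0865)])
E
```

```text
15.85 [ 0.023 -0.021  2.088 -0.037  0.639 -1.375] pos [0.4333 0.0796 0.219 ] st -0.0735 -0.0034 lean_x 0.4337 lean_y 0.0424 yawerr y.ex 0.0082 F [ 0.7 -0.7  0.3]
elev from heights 0.21729367824379064 slope [0.14695156 0.08515817] z [0.09519797 0.10073187 0.10499578]
15.9 [ 0.023 -0.021  2.088 -0.037  0.64  -1.375] pos [0.4331 0.0795 0.2187] st -0.0736 -0.0034 lean_x 0.4326 lean_y 0.0422 yawerr y.ex 0.0084 F [ 0.1  0.2 -0.4]
[-0.075  0.     0.121]
[-0.072 -0.001  0.153]
[-0.07  -0.002  0.165]
[-0.07  -0.002  0.171]
[-0.069 -0.002  0.174]
[-0.067 -0.002  0.177]
```

Request:
step_arm(plan=[[1,-0.02,0,0.04,0],[1,-0.04,0,0.08,0],[1,-0.055,-0.001,0.12,0],[1,-0.065,-0.001,0.15,0],[1,-0.068,-0.002,0.162,0],[1,-0.068,-0.002,0.168,0],[1,-0.068,-0.002,0.172,0],[1,-0.068,-0.002,0.174,0]])

```text
time: 16.9
tool_pos: [0.5667, 0.0659, 0.0908]
tool_rot: [3.086, 0.434, 2.981]
contact_force: [0.0, 0.0, -0.4]
opening: 0.0003
grip_force: 0.0
```

```bash
python3 st.py
```

```text
16.9 [-0.016  0.414  1.969 -0.017  0.322 -1.424] pos [0.5667 0.0659 0.0908] st 0.0606 0.0002 lean_x 0.4347 lean_y 0.0427 yawerr y.ex 0.0078 F [ 0.   0.  -0.4]
```

Request:
step_arm(plan=[[1,0.001,0,0.002,0],[1,0.002,0,0.004,0],[1,0.002,0,0.004,0]])

```text
time: 17.27
tool_pos: [0.5665, 0.0661, 0.0857]
tool_rot: [3.086, 0.433, 2.981]
contact_force: [-0.0, -0.1, -0.7]
opening: 0.0005
grip_force: 0.0
```

```bash
python3 st.py
```

```text
17.27 [-0.015  0.423  1.973 -0.018  0.31  -1.422] pos [0.5665 0.0661 0.0857] st 0.0603 0.0003 lean_x 0.4336 lean_y 0.0425 yawerr y.ex 0.008 F [-0.  -0.1 -0.7]
```

Request:
step_arm(plan=[[1,0.005,0,-0.02,0],[1,0.015,0,-0.05,0],[1,0.03,0,-0.09,0],[1,0.05,0,-0.13,0],[1,0.07,0,-0.17,0],[1,0.07,0,-0.17,0],[1,0.07,0,-0.17,0]])

```text
time: 18.15
tool_pos: [0.4326, 0.0782, 0.2106]
tool_rot: [3.086, 0.434, 2.981]
contact_force: [-1.0, -1.0, -0.5]
opening: 0.0002
grip_force: 0.0
```

```bash
python3 lev.py
python3 - <<'E'
import cv2,numpy as np
from h import load
a,b,c0=load("s5")["img"],load("s5"),load("scene")["img"]
d=cv2.absdiff(a,c0).max(2);t=d[270:370,260:440];print("changed px on table",(t>50).sum(),np.argwhere(t>50)[:5])
cv2.imwrite("pics/s5.png",a[130:370,200:520,::-1].repeat(2,0).repeat(2,1))
E
```

```text
18.15 [ 0.019 -0.012  2.107 -0.035  0.61  -1.38 ] pos [0.4326 0.0782 0.2106] st -0.074 -0.0048 lean_x 0.4348 lean_y 0.0426 yawerr y.ex 0.008 F [-1.  -1.  -0.5]
elev from heights 0.04266098929599793 slope [0.0104678  0.08118317] z [0.07829517 0.08256326 0.08530779]
changed px on table 365 [[  0 146]
 [  0 147]
 [  0 148]
 [  0 149]
 [  0 150]]
```

View pics/s5.png

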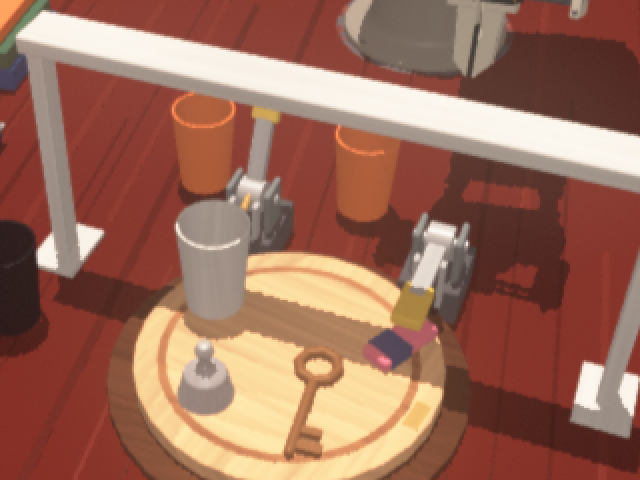

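The second push snapped it home: the elevation is now 0.04, which puts the joint at about 1.95. The paddle lies low at (412,305), the right lever is open, and nothing else has moved. Handing in.

```bash
python3 -c "
from cell import *
print(hand_in())"
```

```text
the job is handed in; nothing more can be done
None
```

I folded the left lever over until it snapped to its stop (joint about 1.95 rad by camera; it took a second push past centre). The right lever is still open, the turntable and everything on it look unmoved, and the job is handed in, though no verdict came back.

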